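# Draw a sample carrier and blow it clean with a two-stage blow gun

## Robot

A 7-joint arm with a two-finger parallel gripper is mounted at the origin on the work surface. World frame = base frame: x ahead of the robot, y to its left, z up, the work surface at z = 0. Lengths are in m, angles in rad, forces in N, time in s.
With the tool pointing down it reaches from about 0.4 to 0.85 m from the base axis. Payload 4.5 kg.
Tool frame: the origin (TCP) lies on the centre line of the jaws, within the pads' length; the fingertips stand 11 mm ahead of it and the grasp point (between the pads) lies 8 mm behind it; z points along the fingers, y is the line along which they close (so a half turn about z gives the same grasp; the last joint's range is limited). The gripper opens to 88 mm and grips with 3 to 60 N. Pads are 18 mm wide; open, the fingers measure 123 mm over their backs; the gripper's body (75 mm by 187 mm) begins 45 mm behind the grasp point.
Start: joints at [1.348, 0.689, -0.195, 1.565, 0.157, 0.902, -0.215], TCP at [0.159, -0.605, 0.25] pointing down, gripper open.
Joint ranges: [-3.01, 3.01], [-0.46, 2.08], [-1.47, 1.51], [0.13, 2.56], [-1, 4.14], [0.04, 2.09], [-2.66, 2.66]. Speed limits (rad/s): [2.57, 2.57, 3.14, 3.14, 3.14, 3.14, 3.14].

## Interface

Orientations are given as a unit quaternion [x, y, z, w].
In Python, from plant import * gives the robot as it stands. The module is installed in compiled form; this text tells all that it offers.
- The arm moves only by the tool send_rows, never from a script. Its argument "motion" is a list of rows, each an object of numbers: "x", "y", "z": the shift along the tool's x, y, z in cm; "rx", "ry", "rz": the turn, a rotation vector about the tool's x, y, z in rad; "jaw": the finger opening in cm, from 0 to 8.81. In form: [{"x": .., "y": .., "z": .., "rx": .., "ry": .., "rz": .., "jaw": ..}, ...]. A call has exactly 5 rows; each row shifts and turns the commanded pose from where the row before left it, along the tool's axes as they then stand; what a row does not reach is not made up. A row lasts 1/10 s, in which the tool goes at most 50 mm and 8.59 degrees, less where a joint would pass 70% of its speed; a pose out of reach is approached as far as the arm can. A call is refused whole if a number of a shift passes 5 or a number of a turn 0.15, either way. A call with a gripper value outside its range is refused whole. The fingers move at their own pace and stop on an object; "grip_force" is the grip in N (left out, the last holds). Time passes only in rows, so rows that do not move let the fingers close, or fill a call up. It gives the time, the measured TCP pose, the force, the opening and the grip force at its end, in the units of the state.
- get_state(): the state, without advancing time (a new reading comes with each control period).
- snapshot(name): name is "scene" or "top" or "wrist"; returns a dict with "img" (480x640x3 uint8, red, green, blue), "vertical_fov" (degrees; the focal length in pixels is half the picture's height over the tangent of half this angle, whatever the lens; pixels are square), "cx", "cy" (the principal point, pixels), "extrinsics" (4x4, takes a point from camera to world coordinates). Camera axes: x right, y up, looking along -z (the intrinsics and any distortion apply to the point x, -y, -z); pixel columns grow to the right and rows downward; lengths in m; the calibration is good to about 2 mm. The wrist camera is an equidistant fisheye: a pixel r from the principal point sees the ray r / f radians off the axis. A picture is of the moment at which its call begins. There is no depth.
- finish_job(): hands the job in; it is judged then, once.
The state is a dict: "clock": time; "q": joint angles; "qd": joint speeds; "joint_torque": joint torques, N m; "tool_pos": TCP position; "eef_rot": TCP orientation; "contact_force": force on the tool from outside, world axes, zero at the start; "moment": the same for the moment, N m; "opening": opening from 0.0 (shut) to 1.0 (fully open); "finger_force": force on a finger pad.
Only numpy, scipy, OpenCV 4.12 (cv2) and the standard library are available. Lean on these libraries where they do the work, as an engineer would, in place of code of your own. Each camera call takes 0.05 s, during which the arm holds its last target. There are 200 camera calls.

## Task

Pull the bottom sample carrier out of the magazine by its projecting end, letting the other three drop down inside, and slide it under the nozzle into the white nest of the blow-off station, lying flat and fully home. Let go of it, then squeeze the blow gun's red trigger to its first pressure point and hold it there for about a second (soft puff), and squeeze on past that point and hold full blast for about another second. Release the trigger and leave the three other carriers in the magazine and everything else on the bench where it is.

Things in the scene. Friction and masses are not known exactly. Their poses are not given: they have to be found in the camera images.
- magazine: Fixed aluminium gravity magazine, four carriers stacked flat. Origin on the bench below the outlet side; its -x axis points out of the outlet, roughly to the robot. Stack centre line at x = 40, y = 0 mm. Outer size x -21 to 101, y -31 to 31 mm; floor 20 mm up, walls (sides, back) up to 70 mm, stack top at first 76 mm. 2 mm clearance round the carriers.
- outlet (a point): Centre of the magazine's outlet slot's floor edge, in the gate's outer face (magazine x = -21, y = 0, 20 mm above the bench); axes as the magazine's. A blue gate leaves a slot 19.5 mm high and wide enough for one carrier; above it the gate reaches 70 mm above the bench. A carrier is free of the magazine when its origin is past x = -55 mm from here.
- carrier1: The bottom carrier: A flat black plate carrying a square copper sample on its top, 110 (x) x 50 (y) x 14 mm high; origin at the centre of its underside, z up. It starts on the magazine's floor, its end sticking 32 to 40 mm out of the outlet towards the magazine's -x, the other three on top of it. Mass about 0.12 kg.
- carrier2: A flat black plate carrying a square copper sample on its top, 110 (x) x 50 (y) x 14 mm high; origin at the centre of its underside, z up. Second from below, on carrier1.
- carrier3: A flat black plate carrying a square copper sample on its top, 110 (x) x 50 (y) x 14 mm high; origin at the centre of its underside, z up. Third from below.
- carrier4: A flat black plate carrying a square copper sample on its top, 110 (x) x 50 (y) x 14 mm high; origin at the centre of its underside, z up. Top of the stack.
- station: Fixed blow-off station: grey base plate 290 (x) x 90 (y) x 10 mm, origin at the centre of its underside. White nest at its -x end (robot side); behind it an orange blow gun clamped level along x: body x = 2 to 124, y = -13 to 13 mm, 75 to 105 mm above the bench, on two posts 26 mm wide (x = 11 to 29 and 103 to 121 mm). Brass pipe down behind it at x = 138 mm.
- nest (a point): Centre of the nest's floor, 30 mm above the bench, station x = -85 mm; axes as the station's. A carrier is home with its origin here, long side along x. Floor x = -55 to 55 mm, 40 mm wide, but 72 mm wide at x = 0 to 60; there side rails 8 mm high (58 mm between them, x = 2 to 58) and an end stop at x = 58 mm. Open to -x.
- nozzle (a point): Tip of the gun's 8 mm steel nozzle, station x = -48, y = 0, 70 mm above the bench (its underside 66 mm). It overhangs the inner 20 to 25 mm of the nest, so a carrier cannot be lowered straight down at its home place; it slides in along the station's +x beneath the nozzle.
- trigger_pad (a point): Point to press on the red trigger lever's outer face (lever 88 long, 18 high, 6 mm thick), 65 mm from its hinge, 90 mm above the bench. Its axes are the lever's, x from hinge to free end, which is splayed out on the station's -y side. At rest about station x = 71, y = -33.5 mm; moves along +y 8 mm to the pressure point, 6 mm more to full.
- gun_side (a point): Point on the gun body's flat far side (station x = 71, y = 13 mm, 90 mm up) opposite the trigger pad: place for the opposing finger; axes as the station's. Across body and lever here: about 47 mm at rest, 39 mm at the pressure point, 33 mm fully squeezed. The lever hinges about a vertical axis at station x = 8, y = -17 mm.
- trigger_soft (a joint): First stage of the trigger, rad: 0 at rest, 0.12 at the pressure point. Light spring: about 2 N at the pad to begin, 5 N at the pressure point. Springs back when released.
- trigger_full (a joint): Second stage, rad: stays 0 until the pad is pressed with about 10 N at the pressure point, then yields to 0.09 (full blast, stop) at about 14 N. Springs back when released.
- wash_bottle: White wash bottle with a red cap and thin bent spout (spout along its +x to 58 mm), radius 33 mm, 175 mm tall, origin under its centre. Bystander.
- tape_roll: Yellow tape roll lying flat, 96 mm diameter, 48 mm high, origin under its centre. Bystander.
- needle_foot: Black rubber foot 60 mm wide with an aluminium knob and a thin upright needle, 87 mm tall, origin under its centre. Bystander.
- sample_box: Black box 65 x 95 x 50 mm with a copper square on top, origin under its centre. Bystander.
- gauge_case: Flat black case 80 x 150 x 32 mm, origin under its centre. Bystander.
- steel_bar: Square steel bar 180 x 12 x 12 mm along its x, origin under its centre. Bystander.
- screwdriver: Screwdriver 180 mm long lying along its x, handle to -x. Bystander.

How it is judged:
On the way, in this order (a step that is already met when the one before it is completed fails the run):
1. the bottom carrier lies in the nest, let go (x of carrier1 in the frame of nest between -0.01 and 0.01 m and y of carrier1 in the frame of nest between -0.007 and 0.007 m and z of carrier1 in the frame of nest between -0.004 and 0.004 m and angle between carrier1's own z axis and vertical below 0.06 rad and linear speed of carrier1 below 0.02 m/s and contact force between the fingers and carrier1 below 0.2 N), for 0.2 s.
2. the trigger is held at its first pressure point (soft stage at least 0.09 rad, full stage under 0.02 rad) for 0.4 s (value of joint trigger_soft above 0.09 rad and value of joint trigger_full below 0.02 rad), for 0.4 s.
3. the trigger is held in its second stage (full stage over 0.05 rad) for 0.6 s (value of joint trigger_full above 0.05 rad), for 0.6 s.
At the end, for the whole second after the job is handed in: carrier1 rests flat in the nest (within 10 mm along, 7 mm across, 4 mm in height); carriers 2 to 4 lie flat in the magazine, each one place (14 mm) lower, within 10 mm along and 8 mm across of the stack line; trigger released (soft under 0.02, full under 0.01 rad) (x of carrier1 in the frame of nest between -0.01 and 0.01 m and y of carrier1 in the frame of nest between -0.007 and 0.007 m and z of carrier1 in the frame of nest between -0.004 and 0.004 m and angle between each of carrier1, carrier2, carrier3, carrier4's own z axis and vertical below 0.06 rad and linear speed of each of carrier1, carrier2, carrier3, carrier4 below 0.02 m/s and x of carrier2 in the frame of magazine between 0.03 and 0.05 m and y of carrier2 in the frame of magazine between -0.008 and 0.008 m and z of carrier2 in the frame of magazine below 0.025 m and x of carrier3 in the frame of magazine between 0.03 and 0.05 m and y of carrier3 in the frame of magazine between -0.008 and 0.008 m and z of carrier3 in the frame of magazine below 0.039 m and x of carrier4 in the frame of magazine between 0.03 and 0.05 m and y of carrier4 in the frame of magazine between -0.008 and 0.008 m and z of carrier4 in the frame of magazine below 0.053 m and value of joint trigger_soft below 0.02 rad and value of joint trigger_full below 0.01 rad); the robot touches nothing.
It fails at once if a bystander (bottle, tape roll, needle foot, boxes, bar, screwdriver) is moved by more than 30 mm (distance of any of wash_bottle, tape_roll, needle_foot, sample_box, gauge_case, steel_bar, screwdriver from where it was at the start of the episode above 0.03 m).
It fails at once if the wash bottle or needle foot is tipped over (angle between any of wash_bottle, needle_foot's own z axis and vertical above 0.5 rad).
It also fails if it takes over 61 s, if anything falls off the work surface, if the arm or the gripper's body presses on something with over 40 N, if the wrist force passes 120 N, or if a joint passes its speed limit or range.

## Working session

There is one attempt and no reset: what is moved stays moved. The work goes in short steps, Python scripts to look and compute and a tool call to move; the robot and the scene stay as the last step left them, time stands still between calls to the robot, and variables do not carry over. Pictures are saved under pics/ and viewed, at most 10 in all, crops included, and the job is handed in when it is done.

Besides the shell and the picture viewer there is one more tool, called by a JSON object that holds its "api" and its "payload", one argument or row to a line. send_rows: Moves the arm, as the interface text tells. Its arguments: {"type":"object","properties":{"motion":{"type":"array"},"grip_force":{"type":"number"}},"required":["motion"]}

```bash
mkdir -p pics; cat > h.py <<'E'
from plant import *
import numpy as np, cv2
from scipy.spatial.transform import Rotation as R
def shot(n,f=None):
    s=snapshot(n)
    if f: cv2.imwrite('pics/'+f,cv2.cvtColor(s['img'],cv2.COLOR_RGB2BGR))
    return s
def ray(s,u,v,fish=False):
    f=240/np.tan(np.radians(s['vertical_fov'])/2); x=(u-s['cx']);y=(v-s['cy'])
    if fish:
        r=np.hypot(x,y);t=r/f; k=np.sin(t)/max(r,1e-9); d=np.array([x*k,-y*k,-np.cos(t)])
    else: d=np.array([x/f,-y/f,-1])
    E=np.array(s['extrinsics']); return E[:3,3],E[:3,:3]@d
def onz(s,u,v,z,fish=False):
    o,d=ray(s,u,v,fish); return o+d*(z-o[2])/d[2]
def proj(s,p):
    E=np.array(s['extrinsics']);c=E[:3,:3].T@(np.asarray(p)-E[:3,3]);f=240/np.tan(np.radians(s['vertical_fov'])/2)
    return s['cx']+f*c[0]/-c[2], s['cy']-f*c[1]/-c[2]
E
python3 - <<'E'
from h import *
a=shot('top','top0.png');b=shot('scene','scene0.png')
for s in(a,b):print(s['vertical_fov'],s['cx'],s['cy'],np.round(s['extrinsics'],3).tolist())
st=get_state();print(st)
E
```

```text
52.50536871199375 326.8129846963683 235.8187282983843 [[0.025, 0.982, -0.187, 0.355], [-0.999, 0.029, 0.018, 0.027], [0.024, 0.187, 0.982, 1.133], [0.0, 0.0, 0.0, 1.0]]
45.902523191217504 313.9912909156516 239.67773471416442 [[0.242, -0.806, 0.541, 1.259], [0.97, 0.194, -0.145, -0.162], [0.012, 0.56, 0.829, 1.169], [0.0, 0.0, 0.0, 1.0]]
{'clock': 0.1, 'q': array([ 1.34784317,  0.68985879, -0.19449555,  1.56623682,  0.15731281,
        0.90251497, -0.21510398]), 'qd': array([ 5.03650018e-04, -1.72779743e-03, -7.58957577e-04, -1.73245121e-03,
        2.49272153e-03,  5.56553886e-06,  9.72966767e-04]), 'joint_torque': array([-3.10972253e-03, -5.28502572e+01, -1.27126280e+00, -1.53837132e+01,
       -5.25449077e-02,  1.97490561e-03,  3.81089865e-05]), 'tool_pos': array([ 0.15851575, -0.60399589,  0.24901625]), 'eef_rot': array([ 9.91766807e-01,  1.28054431e-01, -1.78509502e-04, -7.94072392e-04]), 'contact_force': array([ 1.09725094, -0.27026774,  0.16565642]), 'moment': array([-0.02286034, -0.03408859,  0.0364248 ]), 'finger_force': 0.0, 'opening': 1.002045369707335}
```

View pics/top0.png

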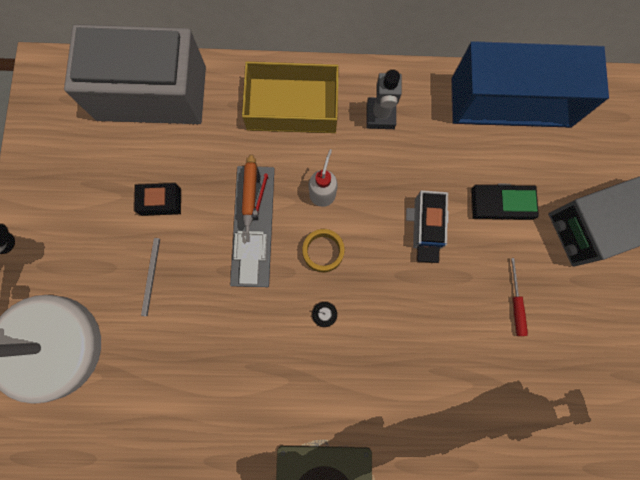

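View pics/scene0.png

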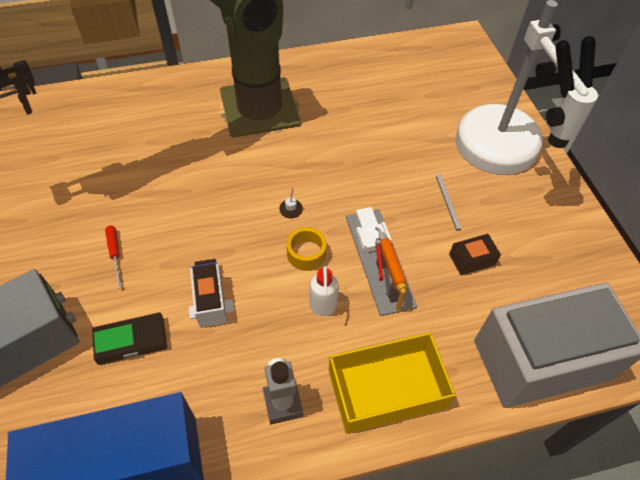

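The top view shows the station as a grey plate at about (252,225), with the nest end at the bottom and the gun pointing up. The magazine is at about (432,220), with the carrier end sticking out at about (429,254). The tape roll is at (323,250), the needle foot at (325,314) and the bottle at (322,187), all between the two. In the scene view, the magazine is at (208,293) and the station at (380,262).

```bash
python3 - <<'E'
from h import *
s=shot('top');im=cv2.cvtColor(s['img'],cv2.COLOR_RGB2BGR)
a=cv2.resize(im[155:295,215:295],None,fx=4,fy=4,interpolation=cv2.INTER_CUBIC)
b=cv2.resize(im[155:295,390:480],None,fx=4,fy=4,interpolation=cv2.INTER_CUBIC)
cv2.imwrite('pics/crop.png',np.hstack([a,b]))
hsv=cv2.cvtColor(im,cv2.COLOR_BGR2HSV)
# copper in magazine (z=.076), orange gun
def blob(lo,hi,x0,x1,y0,y1,z):
    m=cv2.inRange(hsv,lo,hi);k=np.zeros_like(m);k[y0:y1,x0:x1]=m[y0:y1,x0:x1]
    ys,xs=np.nonzero(k);(c,wh,an)=cv2.minAreaRect(np.c_[xs,ys].astype(np.float32));print(len(xs),c,wh,an,onz(s,*c,z).round(4))
    print([onz(s,*p,z).round(4)[:2].tolist() for p in cv2.boxPoints((c,wh,an))])
blob((3,120,90),(14,255,255),415,450,195,240,.077)
blob((0,0,60),(179,60,115),225,280,160,292,.010)
blob((0,0,200),(179,40,255),230,272,225,290,.030)
E
```

```text
308 (432.0, 217.0) (44.0, 34.0) 90.0 [ 0.6063 -0.2268  0.077 ]
[[0.6561, -0.1891], [0.6585, -0.2662], [0.5574, -0.264], [0.5551, -0.1882]]
2264 (252.00794982910156, 226.33372497558594) (38.670467376708984, 120.53009033203125) 2.726311206817627 [0.5868 0.1825 0.01  ]
[[0.4465, 0.2258], [0.7357, 0.23], [0.7341, 0.1371], [0.4447, 0.1372]]
0 (0.0, 0.0) (0.0, 0.0) 0.0 [1.1409 0.8378 0.03  ]
[[1.1409, 0.8378], [1.1409, 0.8378], [1.1409, 0.8378], [1.1409, 0.8378]]
```

View pics/crop.png

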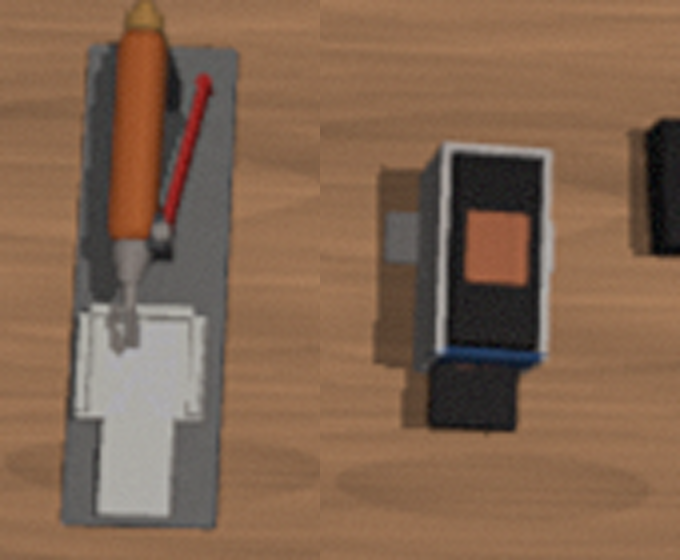

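The crop (4x) shows the nest with its narrow floor end at (98..170,516), the nozzle tip at about (122,345) and the red trigger on the right (-y) side. On the right it shows the magazine rim and the carrier end, with corners at (431,430) and (517,432).

```bash
python3 - <<'E'
from h import *
s=shot('top')
L=lambda x,y,z:onz(s,215+x/4-.375,155+y/4-.375,z)[:2]
M=lambda x,y,z:onz(s,390+(x-320)/4-.375,155+y/4-.375,z)[:2]
def pr(n,*p): 
    print(n,[q.round(4).tolist() for q in p])
P=[L(90,45,.01),L(238,48,.01),L(217,527,.01),L(61,524,.01)]
pr('plate',*P)
ax=(P[0]+P[1]-P[2]-P[3])/2; c=sum(P)/4; print('len',np.linalg.norm(ax),'yaw',np.arctan2(ax[1],ax[0]),'c',c)
pr('nestnarrow',L(98,515,.03),L(170,517,.03))
W=[M(442,143,.07),M(552,150,.07)];pr('magback',*W,(W[0]+W[1])/2)
W=[M(436,368,.07),M(543,362,.07)];pr('magfront',*W,(W[0]+W[1])/2)
W=[M(431,429,.034),M(517,431,.034)];pr('carr end',*W,(W[0]+W[1])/2)
C=[M(468,210,.077),M(530,212,.077),M(526,284,.077),M(464,282,.077)];pr('cop',*C,sum(C)/4)
st=get_state();print(R.from_quat(st['eef_rot']).as_matrix().round(3).tolist())
E
```

```text
plate [[0.7342, 0.2261], [0.7352, 0.1373], [0.4472, 0.1364], [0.4465, 0.2257]]
len 0.287824753971921 yaw 0.0025083398356436633 c [0.5907664  0.18137773]
nestnarrow [[0.4505, 0.2017], [0.4505, 0.1611]]
magback [[0.6694, -0.2023], [0.6672, -0.2652], [0.6683, -0.2337]]
magfront [[0.5394, -0.1975], [0.5446, -0.2575], [0.542, -0.2275]]
carr end [[0.5102, -0.2019], [0.5105, -0.2513], [0.5104, -0.2266]]
cop [[0.6287, -0.215], [0.6287, -0.25], [0.5872, -0.247], [0.5873, -0.2122], [0.608, -0.2311]]
[[0.967, 0.254, -0.0], [0.254, -0.967, 0.001], [-0.0, -0.001, -1.0]]
```

{"api": "send_rows", "payload": {
  "motion": [
    {"x": 2.8, "y": -1.85},
    {"x": 2.8, "y": -1.85},
    {"x": 2.8, "y": -1.85},
    {"x": 2.8, "y": -1.85},
    {"x": 2.8, "y": -1.85}
  ],
  "grip_force": 30
}}

```text
schema error: expected keys x, y, z, rx, ry, rz, jaw
```

{"api": "send_rows", "payload": {
  "motion": [
    {"x": 2.8, "y": -1.85},
    {"x": 2.8, "y": -1.85},
    {"x": 2.8, "y": -1.85},
    {"x": 2.8, "y": -1.85},
    {"x": 2.8, "y": -1.85}
  ]
}}

```text
schema error: expected keys x, y, z, rx, ry, rz, jaw
```

{"api": "send_rows", "payload": {
  "motion": [
    {"x": 2.8, "y": -1.85},
    {"x": 2.8, "y": -1.85},
    {"x": 2.8, "y": -1.85},
    {"x": 2.8, "y": -1.85},
    {"x": 2.8, "y": -1.85}
  ]
}}

```text
schema error: expected keys x, y, z, rx, ry, rz, jaw
```

{"api": "send_rows", "payload": {
  "motion": [
    {"rz": 0.1},
    {"rz": 0.1},
    {"rz": 0.1},
    {"z": 2},
    {"z": 2}
  ]
}}

```text
schema error: expected keys x, y, z, rx, ry, rz, jaw
```

```bash
python3 - <<'E'
from h import *
w=shot('wrist','w1.png');print(w['vertical_fov'],w['cx'],w['cy'],np.round(w['extrinsics'],3).tolist())
st=get_state();print(st['clock'],st['tool_pos'],R.from_quat(st['eef_rot']).as_matrix().round(3).tolist(),st['q'].round(2))
E
```

```text
65.70646984690485 317.3308598482788 237.98041643626885 [[0.254, 0.932, 0.26, 0.225], [-0.967, 0.245, 0.068, -0.586], [-0.0, -0.269, 0.963, 0.384], [0.0, 0.0, 0.0, 1.0]]
0.25 [ 0.15866192 -0.6042511   0.24935148] [[0.967, 0.254, -0.0], [0.254, -0.967, 0.001], [-0.0, -0.001, -1.0]] [ 1.35  0.69 -0.19  1.57  0.16  0.9  -0.22]
```

View pics/w1.png

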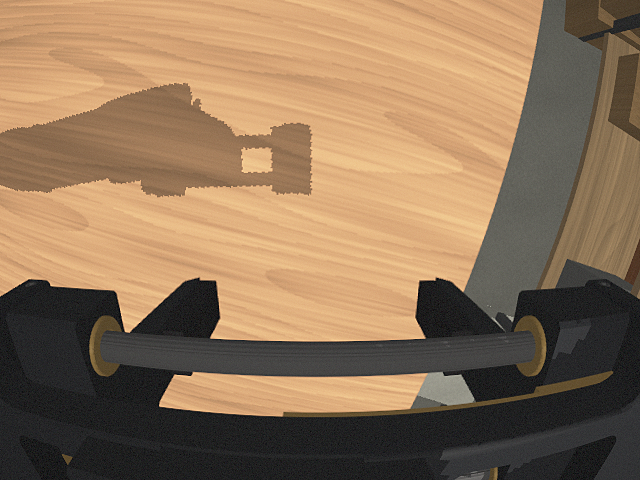

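The picture only shows the bare bench and the fingers at (200,310) and (435,310), because the calls were refused: every row needs all the keys. I'll send them again.

{"api": "send_rows", "payload": {
  "motion": [
    {"x": 2.8, "y": -1.85, "z": 0, "rx": 0, "ry": 0, "rz": 0, "jaw": 8.8},
    {"x": 2.8, "y": -1.85, "z": 0, "rx": 0, "ry": 0, "rz": 0, "jaw": 8.8},
    {"x": 2.8, "y": -1.85, "z": 0, "rx": 0, "ry": 0, "rz": 0, "jaw": 8.8},
    {"x": 2.8, "y": -1.85, "z": 0, "rx": 0, "ry": 0, "rz": 0, "jaw": 8.8},
    {"x": 2.8, "y": -1.85, "z": 0, "rx": 0, "ry": 0, "rz": 0, "jaw": 8.8}
  ],
  "grip_force": 30
}}

```text
clock: 0.75
tool_pos: [0.2714, -0.4784, 0.2497]
eef_rot: [0.992, 0.128, 0.0, 0.0]
contact_force: [-0.3, -0.6, 0.7]
opening: 0.998
finger_force: 0.0
```

{"api": "send_rows", "payload": {
  "motion": [
    {"x": 2.8, "y": -1.85, "z": 0, "rx": 0, "ry": 0, "rz": 0, "jaw": 8.8},
    {"x": 2.8, "y": -1.85, "z": 0, "rx": 0, "ry": 0, "rz": 0, "jaw": 8.8},
    {"x": 2.8, "y": -1.85, "z": 0, "rx": 0, "ry": 0, "rz": 0, "jaw": 8.8},
    {"x": 2.8, "y": -1.85, "z": 0, "rx": 0, "ry": 0, "rz": 0, "jaw": 8.8},
    {"x": 2.8, "y": -1.85, "z": 0, "rx": 0, "ry": 0, "rz": 0, "jaw": 8.8}
  ]
}}

```text
clock: 1.25
tool_pos: [0.3834, -0.3534, 0.2498]
eef_rot: [0.992, 0.128, 0.0, 0.0]
contact_force: [0.2, 0.5, 0.3]
opening: 0.997
finger_force: 0.0
```

{"api": "send_rows", "payload": {
  "motion": [
    {"x": 2.8, "y": -1.85, "z": 0, "rx": 0, "ry": 0, "rz": 0, "jaw": 8.8},
    {"x": 2.8, "y": -1.85, "z": 0, "rx": 0, "ry": 0, "rz": 0, "jaw": 8.8},
    {"x": 2.8, "y": -1.85, "z": 0, "rx": 0, "ry": 0, "rz": 0, "jaw": 8.8},
    {"x": 2.8, "y": -1.85, "z": 0, "rx": 0, "ry": 0, "rz": 0, "jaw": 8.8},
    {"x": 2.8, "y": -1.85, "z": 0, "rx": 0, "ry": 0, "rz": 0, "jaw": 8.8}
  ]
}}

```text
clock: 1.75
tool_pos: [0.4953, -0.2283, 0.2497]
eef_rot: [0.992, 0.128, -0.0, 0.0]
contact_force: [0.9, -0.5, -0.6]
opening: 0.999
finger_force: 0.0
```

{"api": "send_rows", "payload": {
  "motion": [
    {"x": 0, "y": 0, "z": 0, "rx": 0, "ry": 0, "rz": 0.1, "jaw": 8.8},
    {"x": 0, "y": 0, "z": 0, "rx": 0, "ry": 0, "rz": 0.1, "jaw": 8.8},
    {"x": 0, "y": 0, "z": 0, "rx": 0, "ry": 0, "rz": 0.1, "jaw": 8.8},
    {"x": 0, "y": 0, "z": 1.5, "rx": 0, "ry": 0, "rz": 0, "jaw": 8.8},
    {"x": 0, "y": 0, "z": 1.5, "rx": 0, "ry": 0, "rz": 0, "jaw": 8.8}
  ]
}}

```text
clock: 2.25
tool_pos: [0.4949, -0.2294, 0.2197]
eef_rot: [1.0, -0.021, 0.001, 0.0]
contact_force: [-0.5, -0.8, 0.5]
opening: 1.001
finger_force: 0.0
```

```bash
python3 - <<'E'
from h import *
w=shot('wrist','w2.png')
st=get_state();print(st['clock'],st['tool_pos'],R.from_quat(st['eef_rot']).as_matrix().round(3).tolist(),st['q'].round(2))
E
```

```text
2.3 [ 0.49334277 -0.22878381  0.21727544] [[0.999, -0.043, -0.003], [-0.043, -0.999, 0.001], [-0.003, -0.001, -1.0]] [ 0.38  0.63 -0.05  1.85  0.05  0.67 -1.31]
```

View pics/w2.png

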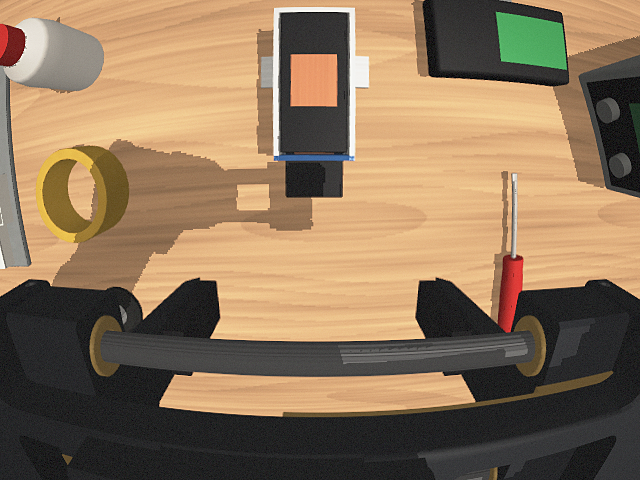

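The wrist view shows the magazine rim from (275,9) to (355,157), the carrier end corners at (286,196) and (342,196), and the edges nearly parallel to the tool axes.

```bash
python3 - <<'E'
from h import *
w=shot('wrist');st=get_state();T=R.from_quat(st['eef_rot']);p=st['tool_pos']
for n,u,v,z in [('backL',275,9,.07),('backR',355,9,.07),('frL',274,157,.07),('frR',353,157,.07),('endL',286,190,.034),('endR',342,190,.034),('endLb',286,196,.02),('endRb',342,196,.02)]:
    q=onz(w,u,v,z,True);print(n,q.round(4),'tool',T.inv().apply(q-p).round(4))
E
```

```text
backL [ 0.6644 -0.2035  0.07  ] tool [ 0.1703 -0.0324  0.1476]
backR [ 0.6616 -0.264   0.07  ] tool [0.1702 0.0281 0.1476]
frL [ 0.548  -0.1979  0.07  ] tool [ 0.0539 -0.0331  0.1481]
frR [ 0.5454 -0.2575  0.07  ] tool [0.0538 0.0265 0.148 ]
endL [ 0.5171 -0.2022  0.034 ] tool [ 0.0233 -0.0274  0.1842]
endR [ 0.515  -0.2505  0.034 ] tool [0.0232 0.0209 0.1841]
endLb [ 0.5096 -0.2006  0.02  ] tool [ 0.0158 -0.0286  0.1982]
endRb [ 0.5074 -0.2512  0.02  ] tool [0.0157 0.022  0.1981]
```

{"api": "send_rows", "payload": {
  "motion": [
    {"x": 0.6, "y": -0.06, "z": 3, "rx": 0, "ry": 0, "rz": 0, "jaw": 8.8},
    {"x": 0.6, "y": -0.06, "z": 3, "rx": 0, "ry": 0, "rz": 0, "jaw": 8.8},
    {"x": 0.6, "y": -0.06, "z": 3, "rx": 0, "ry": 0, "rz": 0, "jaw": 8.8},
    {"x": 0.6, "y": -0.06, "z": 3, "rx": 0, "ry": 0, "rz": 0, "jaw": 8.8},
    {"x": 0.6, "y": -0.06, "z": 2, "rx": 0, "ry": 0, "rz": 0, "jaw": 8.8}
  ]
}}

```text
clock: 2.85
tool_pos: [0.5246, -0.2276, 0.0784]
eef_rot: [1.0, -0.022, -0.001, -0.0]
contact_force: [-0.3, -1.3, -0.3]
opening: 1.002
finger_force: 0.0
```

{"api": "send_rows", "payload": {
  "motion": [
    {"x": 0, "y": 0, "z": 1.5, "rx": 0, "ry": 0, "rz": 0, "jaw": 8.8},
    {"x": 0, "y": 0, "z": 1.5, "rx": 0, "ry": 0, "rz": 0, "jaw": 8.8},
    {"x": 0, "y": 0, "z": 1.3, "rx": 0, "ry": 0, "rz": 0, "jaw": 8.8},
    {"x": 0, "y": 0, "z": 0.7, "rx": 0, "ry": 0, "rz": 0, "jaw": 8.8},
    {"x": 0, "y": 0, "z": 0, "rx": 0, "ry": 0, "rz": 0, "jaw": 8.8}
  ]
}}

```text
clock: 3.35
tool_pos: [0.524, -0.2277, 0.0291]
eef_rot: [1.0, -0.022, -0.001, -0.0]
contact_force: [-0.7, 0.4, -0.0]
opening: 0.999
finger_force: 0.0
```

```bash
python3 - <<'E'
from h import *
w=shot('wrist','w3.png')
for i in range(1):
    st=get_state();print(st['clock'],st['tool_pos'],st['contact_force'],R.from_quat(st['eef_rot']).as_matrix().round(3).tolist())
E
```

```text
3.4 [ 0.52447988 -0.22785934  0.0297287 ] [-0.58186896  0.82713672  0.21167579] [[0.999, -0.043, -0.0], [-0.043, -0.999, -0.0], [-0.0, 0.0, -1.0]]
```

View pics/w3.png

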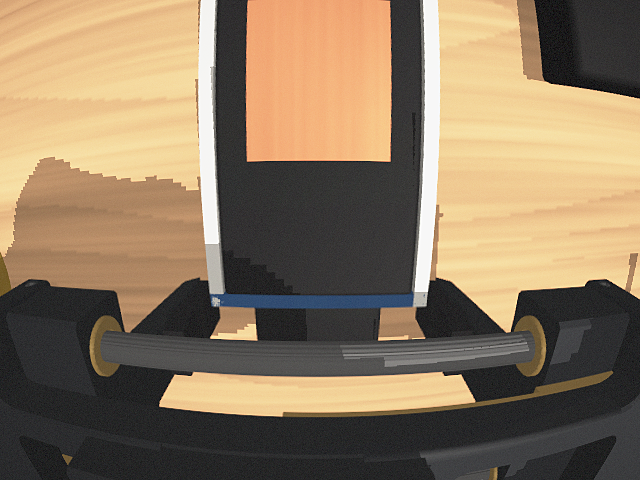

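The carrier end (columns 255–380) is centred between the fingers (217–415), so I'm closing and pulling.

{"api": "send_rows", "payload": {
  "motion": [
    {"x": 0, "y": 0, "z": 0, "rx": 0, "ry": 0, "rz": 0, "jaw": 7},
    {"x": 0, "y": 0, "z": 0, "rx": 0, "ry": 0, "rz": 0, "jaw": 6},
    {"x": 0, "y": 0, "z": 0, "rx": 0, "ry": 0, "rz": 0, "jaw": 5},
    {"x": 0, "y": 0, "z": 0, "rx": 0, "ry": 0, "rz": 0, "jaw": 4},
    {"x": 0, "y": 0, "z": 0, "rx": 0, "ry": 0, "rz": 0, "jaw": 4}
  ],
  "grip_force": 40
}}

```text
clock: 3.9
tool_pos: [0.5247, -0.2278, 0.0299]
eef_rot: [1.0, -0.022, 0.0, 0.0]
contact_force: [1.1, 0.2, 0.4]
opening: 0.57
finger_force: 0.1
```

{"api": "send_rows", "payload": {
  "motion": [
    {"x": 0, "y": 0, "z": 0, "rx": 0, "ry": 0, "rz": 0, "jaw": 4},
    {"x": -0.5, "y": 0, "z": 0, "rx": 0, "ry": 0, "rz": 0, "jaw": 4},
    {"x": -1, "y": 0, "z": 0, "rx": 0, "ry": 0, "rz": 0, "jaw": 4},
    {"x": -1, "y": 0, "z": 0, "rx": 0, "ry": 0, "rz": 0, "jaw": 4},
    {"x": -1, "y": 0, "z": 0, "rx": 0, "ry": 0, "rz": 0, "jaw": 4}
  ]
}}

```text
clock: 4.4
tool_pos: [0.4902, -0.2263, 0.0299]
eef_rot: [1.0, -0.021, 0.001, 0.0]
contact_force: [4.9, -0.2, -1.0]
opening: 0.564
finger_force: 40.0
```

{"api": "send_rows", "payload": {
  "motion": [
    {"x": -1.2, "y": 0, "z": 0, "rx": 0, "ry": 0, "rz": 0, "jaw": 4},
    {"x": -1.2, "y": 0, "z": 0, "rx": 0, "ry": 0, "rz": 0, "jaw": 4},
    {"x": -1.2, "y": 0, "z": 0, "rx": 0, "ry": 0, "rz": 0, "jaw": 4},
    {"x": -1.2, "y": 0, "z": 0, "rx": 0, "ry": 0, "rz": 0, "jaw": 4},
    {"x": -1.2, "y": 0, "z": 0, "rx": 0, "ry": 0, "rz": 0, "jaw": 4}
  ]
}}

```text
clock: 4.9
tool_pos: [0.4262, -0.2233, 0.0297]
eef_rot: [1.0, -0.022, -0.002, -0.0]
contact_force: [0.7, 0.3, -1.2]
opening: 0.56
finger_force: 40.0
```

```bash
python3 - <<'E'
from h import *
w=shot('wrist','w4.png')
st=get_state();print(st['clock'],st['tool_pos'],st['contact_force'],st['moment'])
E
```

```text
4.95 [ 0.42307046 -0.22318768  0.02960233] [-2.8123203  -0.08984666 -0.36862191] [0.06462903 0.28076379 0.03886431]
```

View pics/w4.png

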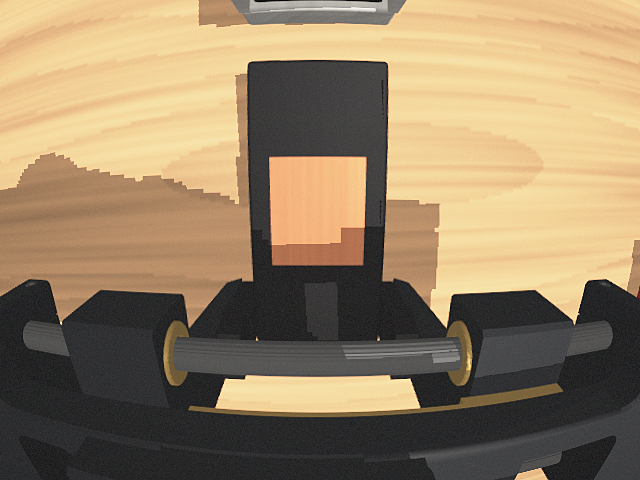

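The carrier is out and held. Its far corners are at (249,62) and (387,62), its copper sample spans (269,157) to (366,265), and the magazine is beyond it.

```bash
python3 - <<'E'
from h import *
w=shot('wrist');st=get_state();T=R.from_quat(st['eef_rot']);p=st['tool_pos'];print(p)
for z in (.034,.028):
  for u,v in [(249,62),(387,62),(269,157),(366,157),(271,265),(363,265)]:
    q=onz(w,u,v,z,True);print(z,q.round(4),'tool',T.inv().apply(q-p).round(4))
E
```

```text
[ 0.42465467 -0.22329735  0.02959066]
0.034 [ 0.5199 -0.2035  0.034 ] tool [ 0.0942 -0.0241 -0.0051]
0.034 [ 0.5178 -0.2511  0.034 ] tool [ 0.0942  0.0235 -0.0052]
0.034 [ 0.4857 -0.2087  0.034 ] tool [ 0.0603 -0.0173 -0.0049]
0.034 [ 0.4842 -0.2424  0.034 ] tool [ 0.0603  0.0164 -0.0049]
0.034 [ 0.446  -0.2065  0.034 ] tool [ 0.0205 -0.0178 -0.0046]
0.034 [ 0.4445 -0.2407  0.034 ] tool [ 0.0206  0.0165 -0.0046]
0.028 [ 0.5212 -0.2024  0.028 ] tool [ 0.0955 -0.0252  0.0009]
0.028 [ 0.5189 -0.2522  0.028 ] tool [0.0955 0.0247 0.0008]
0.028 [ 0.4854 -0.2079  0.028 ] tool [ 0.06   -0.0181  0.0011]
0.028 [ 0.4838 -0.2432  0.028 ] tool [0.06   0.0172 0.0011]
0.028 [ 0.4438 -0.2056  0.028 ] tool [ 0.0184 -0.0186  0.0015]
0.028 [ 0.4422 -0.2414  0.028 ] tool [0.0184 0.0173 0.0014]
```

{"api": "send_rows", "payload": {
  "motion": [
    {"x": 0, "y": 0, "z": -1, "rx": 0, "ry": 0, "rz": 0, "jaw": 4},
    {"x": 0, "y": 0, "z": -3, "rx": 0, "ry": 0, "rz": 0, "jaw": 4},
    {"x": 0, "y": 0, "z": -4, "rx": 0, "ry": 0, "rz": 0, "jaw": 4},
    {"x": 0, "y": 0, "z": -3, "rx": 0, "ry": 0, "rz": 0, "jaw": 4},
    {"x": 0, "y": -1, "z": -2, "rx": 0, "ry": 0, "rz": 0, "jaw": 4}
  ]
}}

```text
clock: 5.5
tool_pos: [0.4308, -0.2152, 0.1626]
eef_rot: [1.0, -0.023, 0.002, 0.001]
contact_force: [0.9, -0.4, -1.6]
opening: 0.563
finger_force: 40.0
```

{"api": "send_rows", "payload": {
  "motion": [
    {"x": 0, "y": -2, "z": 0, "rx": 0, "ry": 0, "rz": 0, "jaw": 4},
    {"x": 0, "y": -3, "z": 0, "rx": 0, "ry": 0, "rz": 0, "jaw": 4},
    {"x": 0, "y": -3, "z": 0, "rx": 0, "ry": 0, "rz": 0, "jaw": 4},
    {"x": 0, "y": -3, "z": 0, "rx": 0, "ry": 0, "rz": 0, "jaw": 4},
    {"x": 0, "y": -3, "z": 0, "rx": 0, "ry": 0, "rz": 0, "jaw": 4}
  ]
}}

```text
clock: 6.0
tool_pos: [0.4363, -0.0725, 0.1605]
eef_rot: [1.0, -0.022, 0.0, -0.0]
contact_force: [0.8, 0.0, -1.6]
opening: 0.562
finger_force: 40.0
```

{"api": "send_rows", "payload": {
  "motion": [
    {"x": 0, "y": -3, "z": 0, "rx": 0, "ry": 0, "rz": 0, "jaw": 4},
    {"x": 0, "y": -3, "z": 0, "rx": 0, "ry": 0, "rz": 0, "jaw": 4},
    {"x": 0, "y": -3, "z": 0, "rx": 0, "ry": 0, "rz": 0, "jaw": 4},
    {"x": 0, "y": -3, "z": 0, "rx": 0, "ry": 0, "rz": 0, "jaw": 4},
    {"x": 0, "y": -3, "z": 0, "rx": 0, "ry": 0, "rz": 0, "jaw": 4}
  ]
}}

```text
clock: 6.5
tool_pos: [0.4426, 0.0777, 0.1604]
eef_rot: [1.0, -0.021, 0.0, -0.0]
contact_force: [0.2, -0.5, -1.3]
opening: 0.562
finger_force: 40.0
```

{"api": "send_rows", "payload": {
  "motion": [
    {"x": 0, "y": -3, "z": 0, "rx": 0, "ry": 0, "rz": 0, "jaw": 4},
    {"x": 0, "y": -3, "z": 0, "rx": 0, "ry": 0, "rz": 0, "jaw": 4},
    {"x": -1, "y": -2.5, "z": 0, "rx": 0, "ry": 0, "rz": 0, "jaw": 4},
    {"x": -1, "y": -1.5, "z": 0, "rx": 0, "ry": 0, "rz": 0, "jaw": 4},
    {"x": 0, "y": 0, "z": 0, "rx": 0, "ry": 0, "rz": -0.045, "jaw": 4}
  ]
}}

```text
clock: 7.0
tool_pos: [0.4255, 0.1799, 0.1602]
eef_rot: [1.0, 0.005, -0.001, -0.001]
contact_force: [0.1, 0.9, -1.7]
opening: 0.564
finger_force: 40.0
```

```bash
python3 - <<'E'
from h import *
w=shot('wrist','w5.png')
st=get_state();print(st['clock'],st['tool_pos'],R.from_quat(st['eef_rot']).as_matrix().round(3).tolist())
E
```

```text
7.05 [0.42649446 0.17794107 0.16020324] [[1.0, 0.01, -0.0], [0.01, -1.0, 0.0], [-0.0, -0.0, -1.0]]
```

View pics/w5.png

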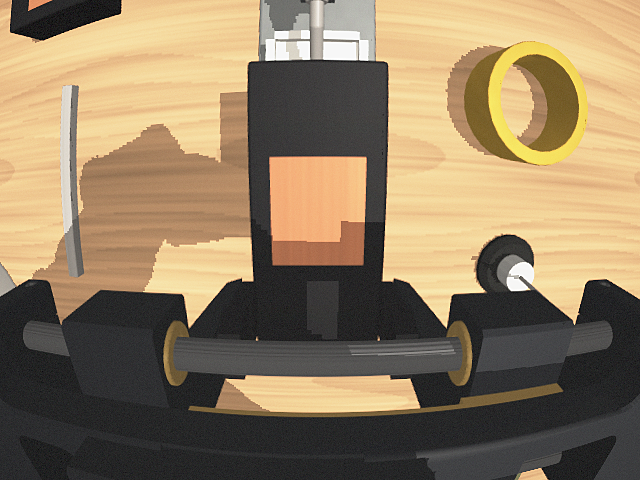

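The carrier sits over the nest and is laterally in line with it (plate edges at columns 259–376, carrier at 248–387). The needle foot is at (505,262), close to the right finger, so I'm checking the clearance.

```bash
python3 - <<'E'
from h import *
w=shot('wrist');st=get_state();T=R.from_quat(st['eef_rot']);p=st['tool_pos'];print(p)
for n,u,v,z in [('foot',505,263,.008),('foot r',536,268,.008),('plL',260,5,.01),('plL',259,58,.01),('plR',376,5,.01),('plR',376,58,.01),('railback',275,32,.038),('railbackR',368,32,.038),('endstop low',300,45,.03)]:
    q=onz(w,u,v,z,True);print(n,q.round(4),'tool',T.inv().apply(q-p).round(4))
s=shot('top');print('foot top',onz(s,325,314,.01))
E
```

```text
[0.42716193 0.17664126 0.16019068]
foot [0.3937 0.0098 0.008 ] tool [-0.0342  0.1667  0.1522]
foot r [ 0.3882 -0.0263  0.008 ] tool [-0.0398  0.2028  0.1522]
plL [0.6018 0.2242 0.01  ] tool [ 0.1747 -0.0469  0.1503]
plL [0.5573 0.2239 0.01  ] tool [ 0.1303 -0.0467  0.1503]
plR [0.6027 0.1348 0.01  ] tool [0.1753 0.0425 0.1503]
plR [0.5582 0.1351 0.01  ] tool [0.1308 0.0421 0.1503]
railback [0.57   0.2087 0.038 ] tool [ 0.1429 -0.0315  0.1223]
railbackR [0.5709 0.145  0.038 ] tool [0.1436 0.0323 0.1223]
endstop low [0.562  0.1918 0.03  ] tool [ 0.1349 -0.0147  0.1303]
foot top [0.38782774 0.00580531 0.01      ]
```

{"api": "send_rows", "payload": {
  "motion": [
    {"x": -1, "y": -0.2, "z": 0, "rx": 0, "ry": 0, "rz": 0.007, "jaw": 4},
    {"x": 0, "y": 0, "z": 3, "rx": 0, "ry": 0, "rz": 0, "jaw": 4},
    {"x": 0, "y": 0, "z": 3, "rx": 0, "ry": 0, "rz": 0, "jaw": 4},
    {"x": 0, "y": 0, "z": 2.5, "rx": 0, "ry": 0, "rz": 0, "jaw": 4},
    {"x": 0, "y": 0, "z": 1.5, "rx": 0, "ry": 0, "rz": 0, "jaw": 4}
  ]
}}

```text
clock: 7.65
tool_pos: [0.4162, 0.1776, 0.0583]
eef_rot: [1.0, -0.004, -0.001, 0.001]
contact_force: [-0.6, -0.6, -1.1]
opening: 0.56
finger_force: 40.0
```

{"api": "send_rows", "payload": {
  "motion": [
    {"x": 0, "y": 0, "z": 1, "rx": 0, "ry": 0, "rz": 0, "jaw": 4},
    {"x": 0, "y": 0, "z": 0.5, "rx": 0, "ry": 0, "rz": 0, "jaw": 4},
    {"x": 0, "y": 0, "z": 0, "rx": 0, "ry": 0, "rz": 0, "jaw": 4},
    {"x": 1, "y": 0, "z": 0, "rx": 0, "ry": 0, "rz": 0, "jaw": 4},
    {"x": 0, "y": 0, "z": 0, "rx": 0, "ry": 0, "rz": 0, "jaw": 4}
  ]
}}

```text
clock: 8.15
tool_pos: [0.4299, 0.1793, 0.0454]
eef_rot: [1.0, -0.003, 0.002, -0.001]
contact_force: [0.2, -0.1, -1.5]
opening: 0.563
finger_force: 40.0
```

```bash
python3 - <<'E'
from h import *
w=shot('wrist','w6.png')
st=get_state();print(st['clock'],st['tool_pos'],st['contact_force'],R.from_quat(st['eef_rot']).as_matrix().round(3).tolist())
E
```

```text
8.2 [0.42890532 0.17919366 0.04531539] [-0.23189688 -0.00424931 -1.61704204] [[1.0, -0.006, 0.003], [-0.006, -1.0, 0.001], [0.003, -0.001, -1.0]]
```

View pics/w6.png

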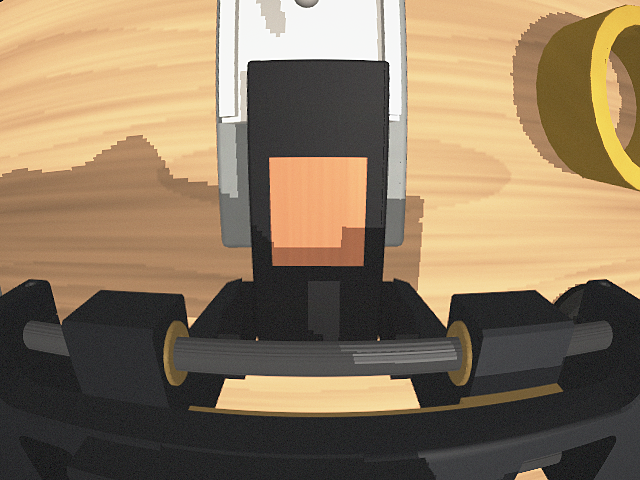

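The carrier nose is at the nest mouth, with its front corners at (249,61) and (389,61). The wide-floor front edges are at (219–240,119) and (386–402,119) and the plate edges at 217 and 407 (near end at row 246), so the nest is a few px left of the carrier.

```bash
python3 - <<'E'
from h import *
w=shot('wrist');st=get_state();T=R.from_quat(st['eef_rot']);p=st['tool_pos'];print(p,T.as_matrix().round(3)[0])
for n,u,v,z in [('nL',219,121,.03),('nR',402,121,.03),('plL',220,240,.01),('plR',404,240,.01),('plL',217,120,.01),('plR',407,120,.01),('plateend',230,246,.01),('plateend',395,245,.01),('carL',249,62,.048),('carR',388,62,.048),('noz',307,5,.066)]:
    q=onz(w,u,v,z,True);print(n,q.round(4),'tool',T.inv().apply(q-p).round(4))
E
```

```text
[0.42811335 0.1790756  0.04520561] [ 1.    -0.006  0.002]
nL [0.5055 0.2192 0.03  ] tool [ 0.0771 -0.0405  0.0154]
nR [0.5048 0.145  0.03  ] tool [0.0768 0.0336 0.0153]
plL [0.4497 0.2269 0.01  ] tool [ 0.0213 -0.0479  0.0353]
plR [0.4492 0.1377 0.01  ] tool [0.0213 0.0413 0.0352]
plL [0.5071 0.2255 0.01  ] tool [ 0.0787 -0.0468  0.0354]
plR [0.5064 0.1381 0.01  ] tool [0.0784 0.0406 0.0353]
plateend [0.4467 0.222  0.01  ] tool [ 0.0183 -0.043   0.0353]
plateend [0.4468 0.142  0.01  ] tool [0.0188 0.037  0.0352]
carL [0.5255 0.2032 0.048 ] tool [ 0.0972 -0.0247 -0.0026]
carR [0.5253 0.1542 0.048 ] tool [ 0.0973  0.0244 -0.0026]
noz [0.5399 0.1822 0.066 ] tool [ 0.1118 -0.0037 -0.0206]
```

{"api": "send_rows", "payload": {
  "motion": [
    {"x": 0, "y": -0.33, "z": 0, "rx": 0, "ry": 0, "rz": 0, "jaw": 4},
    {"x": 0.5, "y": 0, "z": 0, "rx": 0, "ry": 0, "rz": 0, "jaw": 4},
    {"x": 1, "y": 0, "z": 0, "rx": 0, "ry": 0, "rz": 0, "jaw": 4},
    {"x": 1, "y": 0, "z": 0, "rx": 0, "ry": 0, "rz": 0, "jaw": 4},
    {"x": 0.8, "y": 0, "z": 0, "rx": 0, "ry": 0, "rz": 0, "jaw": 4}
  ]
}}

```text
clock: 8.75
tool_pos: [0.4617, 0.1818, 0.0448]
eef_rot: [1.0, -0.003, 0.001, -0.0]
contact_force: [0.1, 0.2, -0.7]
opening: 0.567
finger_force: 40.0
```

{"api": "send_rows", "payload": {
  "motion": [
    {"x": 0.4, "y": 0, "z": 0, "rx": 0, "ry": 0, "rz": 0, "jaw": 4},
    {"x": 0, "y": 0, "z": 0.2, "rx": 0, "ry": 0, "rz": 0, "jaw": 4},
    {"x": 0, "y": 0, "z": 0.2, "rx": 0, "ry": 0, "rz": 0, "jaw": 4},
    {"x": 0, "y": 0, "z": 0.1, "rx": 0, "ry": 0, "rz": 0, "jaw": 4},
    {"x": 0, "y": 0, "z": 0, "rx": 0, "ry": 0, "rz": 0, "jaw": 4}
  ]
}}

```text
clock: 9.25
tool_pos: [0.4635, 0.1818, 0.04]
eef_rot: [1.0, -0.002, -0.0, 0.0]
contact_force: [0.9, -0.2, 3.1]
opening: 0.564
finger_force: 40.0
```

```bash
python3 - <<'E'
from h import *
w=shot('wrist','w7.png')
st=get_state();print(st['clock'],st['tool_pos'],st['contact_force'],st['moment'],R.from_quat(st['eef_rot']).as_matrix().round(3).tolist())
E
```

```text
9.3 [0.46346607 0.18175761 0.03992635] [-0.50367345  0.16065818  3.88438995] [-0.08143877  0.27482034  0.02197709] [[1.0, -0.005, -0.001], [-0.005, -1.0, -0.0], [-0.001, 0.0, -1.0]]
```

It has touched the floor (about 4 N up), so I'm releasing and lifting.

{"api": "send_rows", "payload": {
  "motion": [
    {"x": 0, "y": 0, "z": -0.05, "rx": 0, "ry": 0, "rz": 0, "jaw": 5.2},
    {"x": 0, "y": 0, "z": 0, "rx": 0, "ry": 0, "rz": 0, "jaw": 6},
    {"x": 0, "y": 0, "z": 0, "rx": 0, "ry": 0, "rz": 0, "jaw": 7},
    {"x": 0, "y": 0, "z": 0, "rx": 0, "ry": 0, "rz": 0, "jaw": 8},
    {"x": 0, "y": 0, "z": 0, "rx": 0, "ry": 0, "rz": 0, "jaw": 8.5}
  ],
  "grip_force": 10
}}

```text
clock: 9.8
tool_pos: [0.464, 0.1819, 0.0401]
eef_rot: [1.0, -0.003, -0.0, 0.0]
contact_force: [0.0, -0.2, -0.7]
opening: 0.929
finger_force: 0.0
```

{"api": "send_rows", "payload": {
  "motion": [
    {"x": 0, "y": 0, "z": 0, "rx": 0, "ry": 0, "rz": 0, "jaw": 8.5},
    {"x": 0, "y": 0, "z": -1, "rx": 0, "ry": 0, "rz": 0, "jaw": 8.5},
    {"x": 0, "y": 0, "z": -3, "rx": 0, "ry": 0, "rz": 0, "jaw": 8.5},
    {"x": 0, "y": 0, "z": -5, "rx": 0, "ry": 0, "rz": 0, "jaw": 8.5},
    {"x": 0, "y": 0, "z": -5, "rx": 0, "ry": 0, "rz": 0, "jaw": 8.5}
  ]
}}

```text
clock: 10.3
tool_pos: [0.4633, 0.1815, 0.1819]
eef_rot: [1.0, -0.003, -0.001, 0.0]
contact_force: [0.1, 0.6, 0.7]
opening: 0.966
finger_force: 0.0
```

```bash
python3 - <<'E'
from h import *
w=shot('wrist','w8.png')
st=get_state();print(st['clock'],st['tool_pos'],st['contact_force'],R.from_quat(st['eef_rot']).as_matrix().round(3).tolist())
E
```

```text
10.35 [0.46711498 0.18277249 0.1890534 ] [0.40817422 0.0323082  5.30532967] [[1.0, -0.006, 0.01], [-0.006, -1.0, 0.005], [0.01, -0.005, -1.0]]
```

View pics/w8.png

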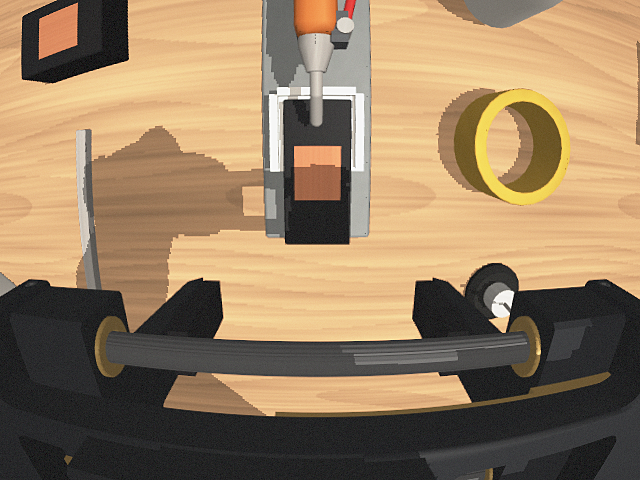

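The carrier lies in the nest under the nozzle: far corners at (284,99) and (351,99), near top edge at about row 238, the end stop at row 92 and the plate end at row 237. I'm checking the numbers, and the trigger from the top view.

```bash
python3 - <<'E'
from h import *
w=shot('wrist');st=get_state();print(st['tool_pos'],st['contact_force'],R.from_quat(st['eef_rot']).as_matrix().round(3).tolist())
im=w['img'].astype(int)
print('col318 rows',[(r,im[r,335].tolist()) for r in range(84,104,2)])
print([(r,im[r,300].tolist()) for r in range(228,254,2)])
print('row135',[(c,im[135,c].sum()) for c in list(range(262,292,2))+list(range(342,372,2))])
for n,u,v,z in [('cFL',284,99,.044),('cFR',351,99,.044),('cNL',286,238,.044),('cNR',349,238,.044),('cNLb',286,243,.03),('cNRb',349,243,.03),('plend',275,237,.01),('plend',360,237,.01)]:
    print(n,onz(w,u,v,z,True).round(4))
E
```

```text
[0.46729866 0.18297734 0.18630088] [ 0.47309498  0.46417763 -0.06288975] [[1.0, -0.006, 0.011], [-0.006, -1.0, 0.005], [0.011, -0.005, -1.0]]
col318 rows [(84, [164, 167, 160]), (86, [170, 169, 164]), (88, [167, 166, 162]), (90, [170, 169, 164]), (92, [165, 166, 160]), (94, [160, 162, 153]), (96, [250, 250, 250]), (98, [246, 246, 246]), (100, [246, 246, 246]), (102, [255, 255, 255])]
[(228, [37, 34, 34]), (230, [37, 34, 40]), (232, [39, 36, 34]), (234, [38, 30, 34]), (236, [31, 30, 28]), (238, [35, 34, 32]), (240, [30, 24, 26]), (242, [40, 35, 35]), (244, [40, 33, 33]), (246, [28, 28, 27]), (248, [112, 88, 68]), (250, [246, 204, 146]), (252, [237, 192, 139])]
row135 [(262, np.int64(598)), (264, np.int64(612)), (266, np.int64(329)), (268, np.int64(284)), (270, np.int64(330)), (272, np.int64(260)), (274, np.int64(765)), (276, np.int64(737)), (278, np.int64(737)), (280, np.int64(744)), (282, np.int64(664)), (284, np.int64(563)), (286, np.int64(595)), (288, np.int64(166)), (290, np.int64(163)), (342, np.int64(185)), (344, np.int64(182)), (346, np.int64(185)), (348, np.int64(202)), (350, np.int64(193)), (352, np.int64(48)), (354, np.int64(616)), (356, np.int64(367)), (358, np.int64(751)), (360, np.int64(738)), (362, np.int64(738)), (364, np.int64(753)), (366, np.int64(497)), (368, np.int64(526)), (370, np.int64(501))]
cFL [0.5666 0.208  0.044 ]
cFR [0.5662 0.1582 0.044 ]
cNL [0.4597 0.2084 0.044 ]
cNR [0.4594 0.1591 0.044 ]
cNLb [0.4516 0.2098 0.03  ]
cNRb [0.4514 0.1579 0.03  ]
plend [0.4515 0.2212 0.01  ]
plend [0.4511 0.1466 0.01  ]
```

```bash
python3 - <<'E'
from h import *
s=shot('top');b=shot('scene')
hs=cv2.cvtColor(s['img'],cv2.COLOR_RGB2HSV)
def cen(im,lo,hi,x0,x1,y0,y1):
    m=cv2.inRange(cv2.cvtColor(im,cv2.COLOR_RGB2HSV),lo,hi)[y0:y1,x0:x1];ys,xs=np.nonzero(m);return xs.mean()+x0,ys.mean()+y0,len(xs)
# bottle cap: two views
a=cen(s['img'],(0,150,80),(6,255,255),308,335,165,192);c=cen(b['img'],(0,150,80),(6,255,255),310,336,262,290);print(a,c)
o1,d1=ray(s,*a[:2]);o2,d2=ray(b,*c[:2])
t=np.linalg.lstsq(np.c_[d1,-d2],o2-o1,rcond=None)[0];print('cap',o1+t[0]*d1,o2+t[1]*d2)
st=get_state();print(st['clock'],st['tool_pos'],R.from_quat(st['eef_rot']).as_matrix().round(3).tolist())
print('spout tip top',onz(s,329,150,.19))
E
```

```text
(np.float64(323.0188679245283), np.float64(178.40251572327043), 159) (np.float64(323.93865030674846), np.float64(276.5276073619632), 163)
cap [0.67381862 0.019681   0.12305515] [0.67359985 0.0186188  0.12299413]
10.5 [0.46445347 0.18218427 0.18180145] [[1.0, -0.005, 0.003], [-0.005, -1.0, 0.001], [0.003, -0.001, -1.0]]
spout tip top [0.7134602  0.00957351 0.19      ]
```

{"api": "send_rows", "payload": {
  "motion": [
    {"x": 2.5, "y": 0.1, "z": 0, "rx": 0, "ry": 0, "rz": 0, "jaw": 8.5},
    {"x": 4, "y": 0.1, "z": 0, "rx": 0, "ry": 0, "rz": 0, "jaw": 8.5},
    {"x": 4, "y": 0.1, "z": 0, "rx": 0, "ry": 0, "rz": 0, "jaw": 8.5},
    {"x": 4, "y": 0.1, "z": 0, "rx": 0, "ry": 0, "rz": 0, "jaw": 8.5},
    {"x": 3, "y": 0.1, "z": 0, "rx": 0, "ry": 0, "rz": 0, "jaw": 8.5}
  ]
}}

```text
clock: 11.0
tool_pos: [0.64, 0.1751, 0.1781]
eef_rot: [1.0, -0.003, -0.001, 0.001]
contact_force: [0.3, 0.7, 0.3]
opening: 0.964
finger_force: 0.0
```

{"api": "send_rows", "payload": {
  "motion": [
    {"x": 1.5, "y": 0.05, "z": 0, "rx": 0, "ry": 0, "rz": 0, "jaw": 8.5},
    {"x": 0.7, "y": 0, "z": 0, "rx": 0, "ry": 0, "rz": 0, "jaw": 8.5},
    {"x": 0, "y": 0, "z": 1, "rx": 0, "ry": 0, "rz": 0, "jaw": 8.5},
    {"x": 0, "y": 0, "z": 1, "rx": 0, "ry": 0, "rz": 0, "jaw": 8.5},
    {"x": 0, "y": 0, "z": 0.5, "rx": 0, "ry": 0, "rz": 0, "jaw": 8.5}
  ]
}}

```text
clock: 11.5
tool_pos: [0.6586, 0.1755, 0.153]
eef_rot: [1.0, -0.002, -0.002, 0.0]
contact_force: [0.4, -0.3, -0.4]
opening: 0.962
finger_force: 0.0
```

```bash
python3 - <<'E'
from h import *
w=shot('wrist','w9.png');im=w['img']
st=get_state();T=R.from_quat(st['eef_rot']);p=st['tool_pos'];print(st['clock'],p,T.as_matrix().round(3).tolist())
hs=cv2.cvtColor(im,cv2.COLOR_RGB2HSV)
for n,lo,hi in [('orange',(5,180,80),(16,255,255)),('red',(0,170,60),(3,255,255)),('red2',(174,170,60),(180,255,255))]:
    m=cv2.inRange(hs,lo,hi)
    for r in range(20,480,20):
        x=np.nonzero(m[r,200:460])[0]+200
        if len(x)>3: print(n,r,x.min(),x.max(),len(x), T.inv().apply(onz(w,x.min(),r,.098,True)-p).round(3), T.inv().apply(onz(w,x.max(),r,.098,True)-p).round(3))
E
```

```text
11.55 [0.65863268 0.17545118 0.15279156] [[1.0, -0.004, -0.005], [-0.004, -1.0, -0.001], [-0.005, 0.001, -1.0]]
orange 180 280 328 14 [ 0.047 -0.02   0.055] [0.047 0.005 0.055]
orange 200 281 328 16 [ 0.036 -0.019  0.055] [0.036 0.005 0.055]
orange 220 282 328 33 [ 0.026 -0.019  0.055] [0.026 0.005 0.055]
orange 240 282 328 16 [ 0.015 -0.019  0.055] [0.015 0.005 0.055]
orange 260 283 328 18 [ 0.004 -0.019  0.055] [0.004 0.005 0.055]
orange 280 283 328 19 [-0.008 -0.019  0.055] [-0.008  0.005  0.055]
orange 300 285 328 35 [-0.02  -0.019  0.055] [-0.02   0.005  0.055]
orange 320 286 327 18 [-0.033 -0.019  0.055] [-0.033  0.005  0.055]
orange 340 286 328 34 [-0.047 -0.019  0.055] [-0.047  0.006  0.055]
red 220 363 379 17 [0.026 0.023 0.055] [0.026 0.032 0.055]
red 240 358 371 14 [0.015 0.021 0.055] [0.015 0.028 0.055]
red 260 352 365 14 [0.004 0.018 0.055] [0.004 0.025 0.055]
red 280 348 360 13 [-0.008  0.016  0.055] [-0.008  0.023  0.055]
red 300 342 354 12 [-0.02   0.013  0.055] [-0.02   0.02   0.055]
red 320 337 349 13 [-0.033  0.011  0.055] [-0.033  0.018  0.055]
red 340 334 344 11 [-0.047  0.009  0.055] [-0.047  0.015  0.055]
```

```bash
ls pics
```

```text
crop.png
scene0.png
top0.png
w1.png
w2.png
w3.png
w4.png
w5.png
w6.png
w7.png
w8.png
w9.png
```

The gun's far side is at tool y = -20 mm and the lever's outer face at about +25 mm. I'm going down, shifted slightly to the far side so the lever finger does the squeezing.

{"api": "send_rows", "payload": {
  "motion": [
    {"x": 0.3, "y": -0.35, "z": 1, "rx": 0, "ry": 0, "rz": 0, "jaw": 8.5},
    {"x": 0, "y": 0, "z": 2, "rx": 0, "ry": 0, "rz": 0, "jaw": 8.5},
    {"x": 0, "y": 0, "z": 2, "rx": 0, "ry": 0, "rz": 0, "jaw": 8.5},
    {"x": 0, "y": 0, "z": 1.3, "rx": 0, "ry": 0, "rz": 0, "jaw": 8.5},
    {"x": 0, "y": 0, "z": 0, "rx": 0, "ry": 0, "rz": 0, "jaw": 8.5}
  ]
}}

```text
clock: 12.05
tool_pos: [0.6624, 0.1788, 0.09]
eef_rot: [1.0, -0.002, -0.002, 0.0]
contact_force: [0.2, -0.3, 0.6]
opening: 0.967
finger_force: 0.0
```

{"api": "send_rows", "payload": {
  "motion": [
    {"x": 0, "y": 0, "z": 0, "rx": 0, "ry": 0, "rz": 0, "jaw": 7.5},
    {"x": 0, "y": 0, "z": 0, "rx": 0, "ry": 0, "rz": 0, "jaw": 7},
    {"x": 0, "y": 0, "z": 0, "rx": 0, "ry": 0, "rz": 0, "jaw": 6.5},
    {"x": 0, "y": 0, "z": 0, "rx": 0, "ry": 0, "rz": 0, "jaw": 6.2},
    {"x": 0, "y": 0, "z": 0, "rx": 0, "ry": 0, "rz": 0, "jaw": 6.2}
  ],
  "grip_force": 7
}}

```text
clock: 12.55
tool_pos: [0.6647, 0.1777, 0.0929]
eef_rot: [1.0, -0.003, 0.001, 0.001]
contact_force: [0.8, -2.1, 1.3]
opening: 0.702
finger_force: 0.9
```

{"api": "send_rows", "payload": {
  "motion": [
    {"x": 0, "y": 0, "z": 0, "rx": 0, "ry": 0, "rz": 0, "jaw": 5.8},
    {"x": 0, "y": 0, "z": 0, "rx": 0, "ry": 0, "rz": 0, "jaw": 5.5},
    {"x": 0, "y": 0, "z": 0, "rx": 0, "ry": 0, "rz": 0, "jaw": 5.2},
    {"x": 0, "y": 0, "z": 0, "rx": 0, "ry": 0, "rz": 0, "jaw": 4.9},
    {"x": 0, "y": 0, "z": 0, "rx": 0, "ry": 0, "rz": 0, "jaw": 4.6}
  ]
}}

```text
clock: 13.05
tool_pos: [0.6647, 0.1779, 0.0924]
eef_rot: [1.0, -0.003, 0.001, 0.001]
contact_force: [2.2, -4.2, 1.0]
opening: 0.523
finger_force: 2.1
```

{"api": "send_rows", "payload": {
  "motion": [
    {"x": 0, "y": 0, "z": 0, "rx": 0, "ry": 0, "rz": 0, "jaw": 4.5},
    {"x": 0, "y": 0, "z": 0, "rx": 0, "ry": 0, "rz": 0, "jaw": 4.4},
    {"x": 0, "y": 0, "z": 0, "rx": 0, "ry": 0, "rz": 0, "jaw": 4.3},
    {"x": 0, "y": 0, "z": 0, "rx": 0, "ry": 0, "rz": 0, "jaw": 4.2},
    {"x": 0, "y": 0, "z": 0, "rx": 0, "ry": 0, "rz": 0, "jaw": 4.1}
  ],
  "grip_force": 3.5
}}

```text
clock: 13.55
tool_pos: [0.6648, 0.1763, 0.0923]
eef_rot: [1.0, -0.003, 0.001, 0.002]
contact_force: [2.5, -7.9, 0.3]
opening: 0.465
finger_force: 3.4
```

```bash
python3 - <<'E'
from h import *
w=shot('wrist');im=w['img']
st=get_state();T=R.from_quat(st['eef_rot']);p=st['tool_pos'];print(st['clock'],p,st['contact_force'],st['finger_force'],st['opening']*88.1)
hs=cv2.cvtColor(im,cv2.COLOR_RGB2HSV)
for n,lo,hi in [('orange',(5,180,80),(16,255,255)),('red',(0,170,60),(3,255,255))]:
    m=cv2.inRange(hs,lo,hi)
    for r in range(180,340,20):
        x=np.nonzero(m[r,200:460])[0]+200
        if len(x)>3: print(n,r,x.min(),x.max(),len(x), T.inv().apply(onz(w,x.min(),r,.098,True)-p).round(4), T.inv().apply(onz(w,x.max(),r,.098,True)-p).round(4))
E
```

```text
13.6 [0.66478569 0.17622944 0.09228777] [ 3.24571539 -7.12768413  1.11837466] 3.2818643479367893 41.38881962080422
orange 200 270 332 47 [ 0.0468 -0.0172 -0.0057] [ 0.0467  0.0046 -0.0056]
orange 220 266 336 16 [ 0.0396 -0.0189 -0.0057] [ 0.0395  0.0061 -0.0056]
orange 240 267 335 13 [ 0.0321 -0.0188 -0.0057] [ 0.0321  0.0058 -0.0057]
orange 260 268 334 59 [ 0.0245 -0.0187 -0.0057] [ 0.0245  0.0056 -0.0057]
orange 280 269 335 50 [ 0.0166 -0.0187 -0.0058] [ 0.0166  0.006  -0.0057]
orange 300 271 335 40 [ 0.0083 -0.0183 -0.0058] [ 0.0084  0.0062 -0.0057]
orange 320 271 335 42 [-0.0004 -0.0187 -0.0058] [-0.0003  0.0063 -0.0057]
red 260 355 378 23 [ 0.0245  0.0133 -0.0056] [ 0.0244  0.0219 -0.0056]
red 280 354 373 16 [ 0.0166  0.0132 -0.0056] [ 0.0165  0.0204 -0.0056]
red 300 352 370 18 [ 0.0083  0.0127 -0.0057] [ 0.0082  0.0196 -0.0056]
red 320 350 367 17 [-0.0004  0.0122 -0.0057] [-0.0005  0.0189 -0.0057]
```

At the pressure point: the pad force is 7–8 N, the lever face is at station y ≈ -25 mm and the lever angle is about half what it was. I'm holding it there, then going to full blast.

{"api": "send_rows", "payload": {
  "motion": [
    {"x": 0, "y": 0, "z": 0, "rx": 0, "ry": 0, "rz": 0, "jaw": 4.1},
    {"x": 0, "y": 0, "z": 0, "rx": 0, "ry": 0, "rz": 0, "jaw": 4.1},
    {"x": 0, "y": 0, "z": 0, "rx": 0, "ry": 0, "rz": 0, "jaw": 4.1},
    {"x": 0, "y": 0, "z": 0, "rx": 0, "ry": 0, "rz": 0, "jaw": 4.1},
    {"x": 0, "y": 0, "z": 0, "rx": 0, "ry": 0, "rz": 0, "jaw": 4.1}
  ]
}}

```text
clock: 14.1
tool_pos: [0.6648, 0.1762, 0.0923]
eef_rot: [1.0, -0.003, 0.001, 0.002]
contact_force: [2.9, -7.0, 1.8]
opening: 0.464
finger_force: 3.3
```

{"api": "send_rows", "payload": {
  "motion": [
    {"x": 0, "y": 0, "z": 0, "rx": 0, "ry": 0, "rz": 0, "jaw": 4.1},
    {"x": 0, "y": 0, "z": 0, "rx": 0, "ry": 0, "rz": 0, "jaw": 4.1},
    {"x": 0, "y": 0, "z": 0, "rx": 0, "ry": 0, "rz": 0, "jaw": 4.1},
    {"x": 0, "y": 0, "z": 0, "rx": 0, "ry": 0, "rz": 0, "jaw": 4.1},
    {"x": 0, "y": 0, "z": 0, "rx": 0, "ry": 0, "rz": 0, "jaw": 4.1}
  ]
}}

```text
clock: 14.6
tool_pos: [0.6648, 0.1762, 0.0923]
eef_rot: [1.0, -0.003, 0.001, 0.002]
contact_force: [3.1, -7.4, 0.1]
opening: 0.466
finger_force: 3.3
```

{"api": "send_rows", "payload": {
  "motion": [
    {"x": 0, "y": -0.1, "z": 0, "rx": 0, "ry": 0, "rz": 0, "jaw": 3.9},
    {"x": 0, "y": -0.1, "z": 0, "rx": 0, "ry": 0, "rz": 0, "jaw": 3.7},
    {"x": 0, "y": 0, "z": 0, "rx": 0, "ry": 0, "rz": 0, "jaw": 3.5},
    {"x": 0, "y": 0, "z": 0, "rx": 0, "ry": 0, "rz": 0, "jaw": 3.3},
    {"x": 0, "y": 0, "z": 0, "rx": 0, "ry": 0, "rz": 0, "jaw": 3.1}
  ],
  "grip_force": 22
}}

```text
clock: 15.1
tool_pos: [0.6652, 0.1787, 0.0922]
eef_rot: [1.0, -0.003, 0.001, 0.001]
contact_force: [4.2, -6.1, 0.3]
opening: 0.364
finger_force: 22.0
```

```bash
python3 - <<'E'
from h import *
w=shot('wrist');im=w['img']
st=get_state();T=R.from_quat(st['eef_rot']);p=st['tool_pos'];print(st['clock'],p,st['contact_force'],st['finger_force'],st['opening']*88.1)
hs=cv2.cvtColor(im,cv2.COLOR_RGB2HSV)
for n,lo,hi in [('orange',(5,180,80),(16,255,255)),('red',(0,170,60),(3,255,255))]:
    m=cv2.inRange(hs,lo,hi)
    for r in range(220,340,20):
        x=np.nonzero(m[r,200:460])[0]+200
        if len(x)>3: print(n,r,T.inv().apply(onz(w,x.min(),r,.098,True)-p).round(4), T.inv().apply(onz(w,x.max(),r,.098,True)-p).round(4))
E
```

```text
15.15 [0.66528821 0.17872707 0.092285  ] [ 3.0416309  -5.60979184  0.20567251] 22.007831105729565 32.414696067681355
orange 220 [ 0.0395 -0.0163 -0.0057] [ 0.0395  0.0087 -0.0056]
orange 240 [ 0.0321 -0.0165 -0.0057] [ 0.0321  0.0088 -0.0056]
orange 260 [ 0.0245 -0.016  -0.0057] [ 0.0245  0.0086 -0.0056]
orange 280 [ 0.0166 -0.0159 -0.0057] [ 0.0166  0.0091 -0.0057]
orange 300 [ 0.0083 -0.0162 -0.0057] [ 0.0083  0.0086 -0.0057]
orange 320 [-0.0004 -0.0162 -0.0058] [-0.0004  0.0092 -0.0057]
red 260 [ 0.0245  0.0093 -0.0056] [ 0.0244  0.0163 -0.0056]
red 280 [ 0.0166  0.0095 -0.0056] [ 0.0165  0.0155 -0.0056]
red 300 [ 0.0083  0.0093 -0.0057] [ 0.0082  0.0155 -0.0057]
red 320 [-0.0004  0.01   -0.0057] [-0.0005  0.0155 -0.0057]
```

The opening is 32.4 mm, so the trigger is fully squeezed. I'm holding for about a second, then releasing and lifting away.

{"api": "send_rows", "payload": {
  "motion": [
    {"x": 0, "y": 0, "z": 0, "rx": 0, "ry": 0, "rz": 0, "jaw": 3.1},
    {"x": 0, "y": 0, "z": 0, "rx": 0, "ry": 0, "rz": 0, "jaw": 3.1},
    {"x": 0, "y": 0, "z": 0, "rx": 0, "ry": 0, "rz": 0, "jaw": 3.1},
    {"x": 0, "y": 0, "z": 0, "rx": 0, "ry": 0, "rz": 0, "jaw": 3.1},
    {"x": 0, "y": 0, "z": 0, "rx": 0, "ry": 0, "rz": 0, "jaw": 3.1}
  ]
}}

```text
clock: 15.65
tool_pos: [0.6653, 0.1786, 0.0923]
eef_rot: [1.0, -0.003, 0.001, 0.001]
contact_force: [3.5, -6.7, 0.0]
opening: 0.366
finger_force: 22.0
```

{"api": "send_rows", "payload": {
  "motion": [
    {"x": 0, "y": 0, "z": 0, "rx": 0, "ry": 0, "rz": 0, "jaw": 3.1},
    {"x": 0, "y": 0, "z": 0, "rx": 0, "ry": 0, "rz": 0, "jaw": 3.1},
    {"x": 0, "y": 0, "z": 0, "rx": 0, "ry": 0, "rz": 0, "jaw": 3.1},
    {"x": 0, "y": 0, "z": 0, "rx": 0, "ry": 0, "rz": 0, "jaw": 3.1},
    {"x": 0, "y": 0, "z": 0, "rx": 0, "ry": 0, "rz": 0, "jaw": 3.1}
  ]
}}

```text
clock: 16.15
tool_pos: [0.6653, 0.1787, 0.0922]
eef_rot: [1.0, -0.003, 0.001, 0.001]
contact_force: [4.0, -6.0, -0.2]
opening: 0.371
finger_force: 22.0
```

{"api": "send_rows", "payload": {
  "motion": [
    {"x": 0, "y": 0, "z": 0, "rx": 0, "ry": 0, "rz": 0, "jaw": 4.5},
    {"x": 0, "y": 0, "z": 0, "rx": 0, "ry": 0, "rz": 0, "jaw": 5.5},
    {"x": 0, "y": 0, "z": 0, "rx": 0, "ry": 0, "rz": 0, "jaw": 7},
    {"x": 0, "y": 0.2, "z": 0, "rx": 0, "ry": 0, "rz": 0, "jaw": 8.5},
    {"x": 0, "y": 0.2, "z": 0, "rx": 0, "ry": 0, "rz": 0, "jaw": 8.8}
  ]
}}

```text
clock: 16.65
tool_pos: [0.6629, 0.1786, 0.0919]
eef_rot: [1.0, -0.002, -0.001, -0.001]
contact_force: [0.0, -0.2, 1.2]
opening: 0.804
finger_force: 0.0
```

{"api": "send_rows", "payload": {
  "motion": [
    {"x": 0, "y": 0, "z": 0, "rx": 0, "ry": 0, "rz": 0, "jaw": 8.8},
    {"x": 0, "y": 0, "z": -1, "rx": 0, "ry": 0, "rz": 0, "jaw": 8.8},
    {"x": 0, "y": 0, "z": -3, "rx": 0, "ry": 0, "rz": 0, "jaw": 8.8},
    {"x": 0, "y": 0, "z": -4, "rx": 0, "ry": 0, "rz": 0, "jaw": 8.8},
    {"x": 0, "y": 0, "z": -2, "rx": 0, "ry": 0, "rz": 0, "jaw": 8.8}
  ]
}}

```text
clock: 17.15
tool_pos: [0.6654, 0.1782, 0.1963]
eef_rot: [1.0, -0.002, 0.002, -0.001]
contact_force: [0.3, 0.5, -0.5]
opening: 1.0
finger_force: 0.0
```

{"api": "send_rows", "payload": {
  "motion": [
    {"x": -2, "y": 0, "z": 0, "rx": 0, "ry": 0, "rz": 0, "jaw": 8.8},
    {"x": -4, "y": 0, "z": -2, "rx": 0, "ry": 0, "rz": 0, "jaw": 8.8},
    {"x": -4, "y": 0, "z": -2, "rx": 0, "ry": 0, "rz": 0, "jaw": 8.8},
    {"x": -4, "y": 0, "z": 0, "rx": 0, "ry": 0, "rz": 0, "jaw": 8.8},
    {"x": -3, "y": 0, "z": 0, "rx": 0, "ry": 0, "rz": 0, "jaw": 8.8}
  ]
}}

```text
clock: 17.65
tool_pos: [0.4916, 0.1787, 0.2336]
eef_rot: [1.0, -0.002, 0.0, -0.001]
contact_force: [-0.9, 0.1, 0.2]
opening: 1.002
finger_force: 0.0
```

{"api": "send_rows", "payload": {
  "motion": [
    {"x": -3, "y": 0, "z": 0, "rx": 0, "ry": 0, "rz": 0, "jaw": 8.8},
    {"x": 0, "y": 0, "z": 0, "rx": 0, "ry": 0, "rz": 0, "jaw": 8.8},
    {"x": 0, "y": 0, "z": 0, "rx": 0, "ry": 0, "rz": 0, "jaw": 8.8},
    {"x": 0, "y": 0, "z": 0, "rx": 0, "ry": 0, "rz": 0, "jaw": 8.8},
    {"x": 0, "y": 0, "z": 0, "rx": 0, "ry": 0, "rz": 0, "jaw": 8.8}
  ]
}}

```text
clock: 18.15
tool_pos: [0.4652, 0.1781, 0.2323]
eef_rot: [1.0, -0.003, 0.001, -0.0]
contact_force: [-0.5, 0.9, -0.9]
opening: 1.0
finger_force: 0.0
```

```bash
python3 - <<'E'
from h import *
st=get_state();print(st['clock'],st['tool_pos'],st['contact_force'])
w=shot('wrist');s=shot('top')
k=cv2.cvtColor(w['img'],cv2.COLOR_RGB2HSV)
m=cv2.inRange(k,(4,90,90),(14,255,255));n,l,a,c=cv2.connectedComponentsWithStats(m)
for i in range(1,n):
    if a[i,4]>150: print('orange',a[i],onz(w,*c[i],.045,True).round(4))
hs=cv2.cvtColor(s['img'],cv2.COLOR_RGB2HSV);m=cv2.inRange(hs,(3,120,90),(14,255,255));k=m[195:240,415:450];ys,xs=np.nonzero(k)
print('mag copper',xs.mean()+415,ys.mean()+195,onz(s,xs.mean()+415,ys.mean()+195,.062).round(4))
q=cv2.resize(s['img'][150:300,225:450],None,fx=2,fy=2,interpolation=cv2.INTER_CUBIC)
W=cv2.resize(w['img'],(360,270)); W=np.vstack([W,np.zeros((30,360,3),np.uint8)])
cv2.imwrite('pics/end.png',cv2.cvtColor(np.hstack([q[:, :],W])[:, :800],cv2.COLOR_RGB2BGR))
E
```

```text
18.15 [0.4652249  0.17806572 0.23233947] [-0.51347775  0.85126378 -0.8508718 ]
orange [   0    0  150   71 2732] [0.6794 0.471  0.045 ]
orange [133   0  63  12 247] [0.6685 0.3199 0.045 ]
orange [ 293    0   36   58 1950] [0.6326 0.1836 0.045 ]
orange [ 359    0  103   40 1140] [0.6503 0.0943 0.045 ]
orange [ 522    0  118   94 3194] [ 0.6758 -0.1168  0.045 ]
orange [  68   20   37   50 1379] [0.6433 0.4049 0.045 ]
orange [ 417   95   54   93 1066] [0.5385 0.0745 0.045 ]
orange [605  94  16  54 472] [ 0.5751 -0.142   0.045 ]
orange [470 111  36  69 667] [0.5308 0.0167 0.045 ]
orange [  114   126   155   207 11436] [0.4697 0.3159 0.045 ]
orange [ 294  147   40   47 1866] [0.5055 0.1815 0.045 ]
orange [589 189  49  24 266] [ 0.4837 -0.1405  0.045 ]
orange [511 202  69   9 249] [ 0.4765 -0.0463  0.045 ]
orange [ 163  372  133   45 2477] [0.2625 0.2839 0.045 ]
orange [341 374  94  10 253] [0.2884 0.1029 0.045 ]
mag copper 433.4919093851133 218.81229773462783 [ 0.6058 -0.2338  0.062 ]
```

```bash
python3 -c "
from plant import *
print(finish_job())"
```

```text
the job is handed in; nothing more can be done
None
```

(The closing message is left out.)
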